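Magnifier from behind the shelf pieces

ROBOT

A 6-joint arm with a two-finger parallel gripper is mounted at the origin on the work surface. World frame = base frame: x ahead of the robot, y to its left, z up, the work surface at z = 0. Lengths are in mm, angles in rad, forces in N, time in s.
With the tool pointing down it reaches from about 350 to 800 mm from the base axis. Payload 7.3 kg.
Tool frame: the origin (TCP) lies midway between the tips of the shut fingers; the grasp point (between the pads) lies 19 mm behind it; z points along the fingers, y is the line along which they close (so a half turn about z gives the same grasp; the last joint's range is limited). The gripper opens to 85 mm and grips with 20 to 120 N. Pads are 22 mm wide; open, the fingers measure 114 mm over their backs; the gripper's body (76 mm by 85 mm) begins 54 mm behind the grasp point. The pads swing forward as they close: fully open they stand 13 mm farther back than shut.
Start: joints at [1.179, 0.342, 1.524, -0, 1.275, -0.146], TCP at [127.733, 509.243, 231.322] pointing down, gripper open.
Joint ranges: [-2.53, 2.53], [-0.77, 2.02], [0.04, 2.7], [-1, 4.14], [0.28, 2.66], [-3.11, 3.11]. Speed limits (rad/s): [2.57, 2.57, 3.14, 3.14, 3.14, 3.14].

INTERFACE

Orientations are given as a unit quaternion [w, x, y, z].
In Python, from station import env, fingers, solver, get_image, camera_model, hand_in, sensors gives the robot as it stands. Calls block until the motion is done:
- env.goto(position, orientation): joint-space move of the TCP to a pose.
- env.movel(position, velocity=150, rot=None, until_force=None): straight line of the TCP; rot=None keeps the orientation; velocity is the mean speed in mm/s. With until_force (N) it stops when the force on the tool has changed by that much, and returns True; else False.
- env.movej(angles): joint-space move.
- fingers.open_gripper() and fingers.close(effort=None): open the fingers fully, or close them until they stop; effort is the grip in N (None keeps the last).
- env.pause(seconds).
- solver.solve_ik(position, orientation): joint angles nearest the present ones, or None.
- get_image(name): name is "scene" or "top" or "wrist"; returns (picture, depth): 420x560x3 uint8, red, green, blue; 420x560 float32, mm along the optical axis (not along the pixel's ray), 0 where there is no reading.
- camera_model(name): a dict with "fovy" (degrees; the focal length in pixels is half the picture's height over the tangent of half this angle, whatever the lens; pixels are square), "cx", "cy" (the principal point, pixels), "camera_from_world" (4x4, takes a point from world to camera coordinates); the wrist camera has in their place "mount" (4x4, takes a point from camera to tool coordinates, whose origin is the TCP and whose axes are the flange's). Camera axes: x right, y down, z forward; pixel columns grow to the right and rows downward; lengths in mm; the calibration is good to about 2 mm. A picture is of the moment at which its call begins: read the wrist's pose just before it. camera_model takes no time and is no camera call.
A pose or a line that the arm cannot do raises env.MotionError and nothing moves.
- hand_in(): hands the job in; it is judged then, once.
Readings, each from a call of its own:
- sensors.current_t(): time.
- sensors.current_qpos(): joint angles.
- sensors.current_dq(): joint speeds.
- sensors.current_joint_torque(): joint torques, N m.
- sensors.current_tcp_pos(): TCP position.
- sensors.current_eef_rot(): TCP orientation.
- sensors.current_force(): force on the tool from outside, world axes, zero at the start.
- sensors.current_ft_torque(): the same for the moment, N m.
- sensors.current_opening(): finger opening in mm.
- sensors.current_gripper_force(): force on a finger pad.
Only numpy, scipy, OpenCV 4.12 (cv2) and the standard library are available. Lean on these libraries where they do the work, as an engineer would, in place of code of your own. Each camera call takes 0.05 s, during which the arm holds its last target. There are 200 camera calls.

TASK

A reader needs the dome magnifier that stands hemmed in among the pieces on the book shelf. Clear the horse head, the vase and the clock, standing upright, into the felt-lined tray, then set the magnifier flat in the middle of the right-hand page of the open book (right as seen from the robot), and only then stand the three pieces back on the shelf where each stood, facing as before. Knock nothing over and leave the other things on the table where they are.

Things in the scene. Friction and masses are not known exactly. Their poses are not given: they have to be found in the camera images.
- horse_head: Dark bronze horse's head on a light stone plinth 76 (x) by 60 (y) by 18 mm, 0.5 to 0.9 kg, ears to 184 mm. Origin: centre of the underside, z up; the muzzle looks along its -x, at the start out of the shelf towards the robot, and juts to x = -64 mm, 88 to 140 mm up. Grip the top of the head: flat-sided, 40 mm wide across y, x -29 to +21 mm, 118 to 162 mm above the origin.
- vase: White ceramic vase, round, 182 mm high, about 0.4 kg: foot 50 mm in diameter, widest 77 mm at 100 mm height, neck 29 mm in diameter from 141 to 168 mm above the foot (grip here), lip 39 mm in diameter. Origin: centre of its underside, z up.
- carriage_clock: Brass carriage clock, foot 72 (x) by 86 (y) mm, about 0.6 kg, case 125 mm high, white dial on its -x side, at the start facing out of the shelf towards the robot. Fixed handle on top: flat-sided bar along y, 61 mm long, 9 mm thick in x, 154 to 164 mm above the origin, open beneath (grip the bar across x). Origin: centre of the underside, z up.
- magnifier: Dome magnifier (reading loupe): brass ring 52 mm in diameter and 18 mm high, glass dome above it to 36.5 mm, 0.22 kg. Grip the ring. Origin: centre of its underside, z up. Stands on the shelf board, before the row of books; of the three pieces one stands in front of it (towards the robot) and one to each side.
- book_shelf: Fixed desk-top book shelf: board 330 by 330 mm, its upper face 20 mm above the table, with a row of upright books (tops up to 165 mm above the table) on its far part. Origin: on the table under the middle of the row of books, +x away from the robot, z up: board from x = -261 to +69 mm, books from -57 mm. The pieces stand on the open near part.
- tray: Fixed felt-lined wooden tray, 220 by 220 mm outside, 204 by 204 mm inside, rim 34 mm high, felt floor 10 mm above the table. On the table to the left or right of the shelf. Origin: centre of its underside, x and y along its sides. Room for the three pieces side by side.
- right_page (a point): Middle of the right-hand page (the one towards -y) of a fixed open book lying on the table on the other side of the shelf from the tray; page 167 (x) by 112 (y) mm, flat. The point lies on the page's surface, 20 mm above the table, x along the page away from the robot, z up.
- ring_box: Small round light wooden box with a lid knob, 39 mm in diameter, 37 mm high, on the shelf board in front of the books, near its left (+y) end. Not to be moved. Origin: centre of underside.
- spectacle_case: Dark brown spectacle case, 62 (x) by 157 (y) by 35 mm, lying on the table before the shelf. Not to be moved. Origin: centre of underside.
- desk_bell: Brass counter bell on a round wooden foot, 72 mm in diameter, 54 mm high, on the table near the spectacle case. Not to be moved. Origin: centre of underside.

How it is judged:
By the outcome, as a careful person would: the job done as asked, in the order asked, and still so for the second after the job is handed in, with the robot touching nothing.
It also fails if it takes over 149 s, if anything falls off the work surface, if the arm or the gripper's body presses on something with over 40 N, if the wrist force passes 120 N, or if a joint passes its speed limit or range.

## Working session

There is one attempt and no reset: what is moved stays moved. The work goes in short steps, each a Python script; the robot and the scene stay as the last script left them, time stands still between calls to the robot, and variables do not carry over. Pictures are saved under pics/ and viewed, at most 14 in all, crops included, and the job is handed in when it is done.

```bash
ls; mkdir -p pics; python3 - <<'E'
from station import env, fingers, solver, get_image, camera_model, hand_in, sensors
import numpy as np, cv2
for n in ("scene","top"):
    im,d=get_image(n); np.savez(f"pics/{n}0.npz",im=im,d=d)
    cv2.imwrite(f"pics/{n}0.png",im[:,:,::-1]); m=camera_model(n); print(n,m)
    print((d>0).mean())
print(camera_model("wrist"), sensors.current_eef_rot(), sensors.current_t())
E
```

```text
pics
scene {'fovy': 56.64638129058896, 'cx': 280.32202780756353, 'cy': 208.88202156319568, 'camera_from_world': array([[ 5.74586436e-01,  8.18429897e-01,  4.78866441e-03,
        -3.08330879e+02],
       [ 7.10540827e-01, -4.95921097e-01, -4.99193348e-01,
        -3.67875321e+02],
       [-4.06179960e-01,  2.90232268e-01, -8.66477392e-01,
         1.11674897e+03],
       [ 0.00000000e+00,  0.00000000e+00,  0.00000000e+00,
         1.00000000e+00]])}
0.9960714285714286
top {'fovy': 51.61082246318837, 'cx': 284.3845443921051, 'cy': 214.20952790626845, 'camera_from_world': array([[-2.89605459e-02, -9.99123641e-01, -3.02197949e-02,
         1.28853697e+01],
       [-9.80939364e-01,  3.42188903e-02, -1.91277366e-01,
         5.43278172e+02],
       [ 1.92143827e-01,  2.41042894e-02, -9.81070707e-01,
         8.65204682e+02],
       [ 0.00000000e+00,  0.00000000e+00,  0.00000000e+00,
         1.00000000e+00]])}
0.996156462585034
{'fovy': 66.92076566247944, 'cx': 276.23865943024964, 'cy': 209.38719036328246, 'mount': array([[-3.90347015e-04, -9.66104811e-01, -2.58149842e-01,
         6.43741549e+01],
       [ 9.99999911e-01, -4.18980228e-04,  5.59048739e-05,
         3.89940572e-01],
       [-1.62169648e-04, -2.58149798e-01,  9.66104889e-01,
        -1.41967051e+02],
       [ 0.00000000e+00,  0.00000000e+00,  0.00000000e+00,
         1.00000000e+00]])} [-1.77914932e-04  1.22579987e-01  9.92458391e-01 -6.76268141e-04] 0.1
```

View pics/scene0.png

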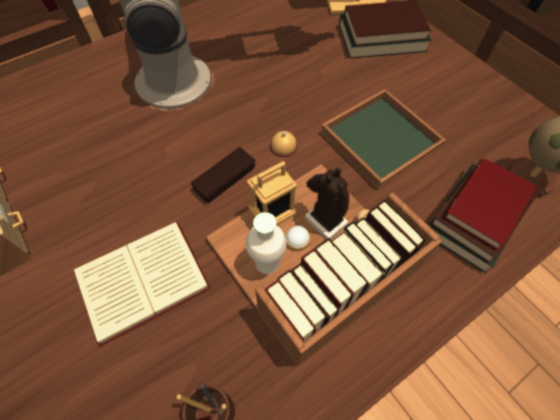

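View pics/top0.png

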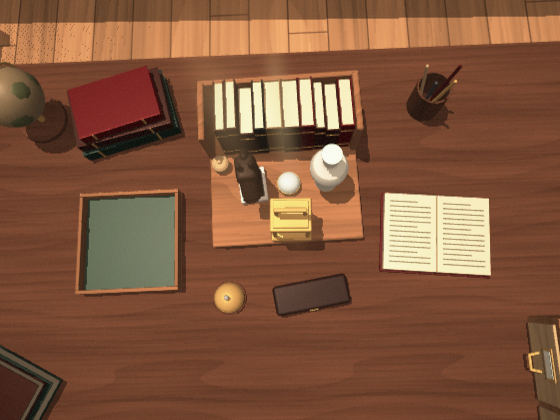

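The top view shows the clock at (291,218), the horse at (248,178), the vase at (328,167), the magnifier dome at (289,183) and the ring box at (221,164). The tray is at (129,242), the open book at (436,235), the bell at (229,298) and the case at (311,295).

```bash
cat > vis.py <<'E'
import numpy as np, cv2
from station import camera_model, get_image
def cloud(name,d,m=None,cfw=None):
    m=m or camera_model(name); f=210/np.tan(np.radians(m["fovy"]/2))
    v,u=np.mgrid[0:420,0:560]
    P=np.stack([(u-m["cx"])/f*d,(v-m["cy"])/f*d,d],-1)
    T=np.linalg.inv(m["camera_from_world"] if cfw is None else cfw)
    W=P@T[:3,:3].T+T[:3,3]; W[d<=0]=np.nan
    return W
def rect(p):
    (c,s,a)=cv2.minAreaRect(p[:,:2].astype(np.float32))
    # size along x-ish, y-ish, yaw in (-45,45]
    a=a%90; 
    if a>45: a-=90; 
    q=(p[:,:2]-c)@np.array([[np.cos(np.radians(a)),-np.sin(np.radians(a))],[np.sin(np.radians(a)),np.cos(np.radians(a))]])
    return np.round(c,1),np.round(np.ptp(q,axis=0),1),round(a,2)
E
python3 - <<'E'
from vis import *
C={}
for n in("scene","top"):
    z=np.load(f"pics/{n}0.npz"); W=cloud(n,z["d"]); im=z["im"]; C[n]=(W,im)
    hsv=cv2.cvtColor(im,cv2.COLOR_RGB2HSV)
    t=W[(W[...,2]<4)&(W[...,2]>-6)]; print(n,"table z",np.median(t[:,2]),len(t))
    def comp(mask):
        k,l,s,c=cv2.connectedComponentsWithStats(mask.astype(np.uint8)); i=1+np.argmax(s[1:,4]); return l==i
    g=comp((hsv[...,0]>50)&(hsv[...,0]<95)&(hsv[...,1]>50)&(abs(W[...,2]-10)<6)&(W[...,0]<650)); print("felt",rect(W[g]),np.median(W[g][:,2]))
    p=comp((hsv[...,1]<110)&(hsv[...,2]>130)&(abs(W[...,2]-20)<8)&(W[...,1]<-100)); p=cv2.morphologyEx(p.astype(np.uint8),cv2.MORPH_CLOSE,np.ones((5,5)))>0; print("pages",rect(W[p]),np.median(W[p][:,2]))
    roi=(W[...,0]>380)&(W[...,0]<850)&(W[...,1]>-120)&(W[...,1]<200)
    b=comp(roi&(abs(W[...,2]-20)<5)); print("board",rect(W[b]),np.median(W[b][:,2]),W[b].min(0)[:2],W[b].max(0)[:2])
    m=comp(roi&(hsv[...,0]<40)&(hsv[...,1]>60)&(W[...,2]>172)&(W[...,0]<620)); print("handle",rect(W[m]),W[m][:,2].max(),m.sum())
    m=comp(roi&(W[...,2]>186)&(hsv[...,2]>100)&(W[...,1]<60)); print("vase lip",rect(W[m]),W[m][:,2].max(),m.sum())
    m=comp(roi&(hsv[...,2]<90)&(W[...,2]>140)&(W[...,1]>0)); print("horse",rect(W[m]),W[m][:,2].max(),m.sum())
    m=comp(roi&(abs(W[...,2]-38)<5)&(hsv[...,1]<80)); print("plinth",rect(W[m]),np.median(W[m][:,2]),m.sum())
    m=comp(roi&(W[...,2]>130)&(W[...,0]>640)); print("books",rect(W[m]),m.sum())
# orthophoto, 1 mm/px: x 420..800 up, y 200..-150 right
H=np.zeros((400,400)); O=np.zeros((400,400,3),np.uint8)
for n in("scene","top"):
    W,im=C[n]; w=W.reshape(-1,3); c=im.reshape(-1,3); o=np.argsort(np.nan_to_num(w[:,2],nan=-99))
    for i in o:
        if not np.isfinite(w[i,0]): continue
        r,q=int(820-w[i,0]),int(220-w[i,1])
        if 0<=r<399 and 0<=q<399 and w[i,2]>=H[r,q]-2: H[r:r+2,q:q+2]=w[i,2]; O[r:r+2,q:q+2]=c[i]
cm=cv2.applyColorMap(np.clip(H*255/210,0,255).astype(np.uint8),cv2.COLORMAP_JET)
cv2.imwrite("pics/ortho.png",np.hstack([O[:,:,::-1],cm])); np.save("pics/H.npy",H)
E
```

```text
scene table z 0.9439803305712644 131154
felt (array([442.8, 431.1]), array([0., 0.]), 0.0) 11.001481202884975
pages (array([ 499.7, -328.4]), array([nan, nan]), -5.67) nan
board (array([589.5,  29.5]), array([112. , 328.1]), 36.38) 20.902307189303883 [ 484.68316514 -119.97977867] [665.13079234 156.7772893 ]
handle (array([606.1,  63.8]), array([30.7, 38.6]), 7.59) 207.22554246127686 304
vase lip (array([624.2, -95.5]), array([38.9, 35.6]), -34.5) 205.74899581124214 379
horse (array([612.9,  63.3]), array([92. , 38.2]), 6.2) 207.22554246127686 948
plinth (array([617.9,  64.4]), array([75.3, 58.5]), 8.03) 38.26082408251324 252
books (array([752.2,  22.1]), array([131.6, 287.7]), 1.81) 10068
top table z -1.460803448678348 137991
felt (array([530.1, 435.2]), array([6.4, 0.5]), -7.17) 9.993424318991742
pages (array([ 496., -329.]), array([nan, nan]), -6.03) nan
board (array([615.2,  20.2]), array([258.8, 279. ]), 1.55) 18.614705035016243 [ 482.65174219 -119.96436692] [741.11934147 161.46162436]
handle (array([603.3,  63.9]), array([33. , 41.3]), 0.08) 203.8893825549818 376
vase lip (array([622.5, -97.5]), array([38.5, 36.4]), -2.71) 204.78910140541473 347
horse (array([606.3,  62.4]), array([90.9, 40.1]), 6.16) 203.8893825549818 676
plinth (array([616.9,  40.6]), array([75.6, 17.6]), -1.19) 36.83226784429746 132
books (array([753.4,  21. ]), array([131.4, 287.4]), 3.01) 7238
```

View pics/ortho.png

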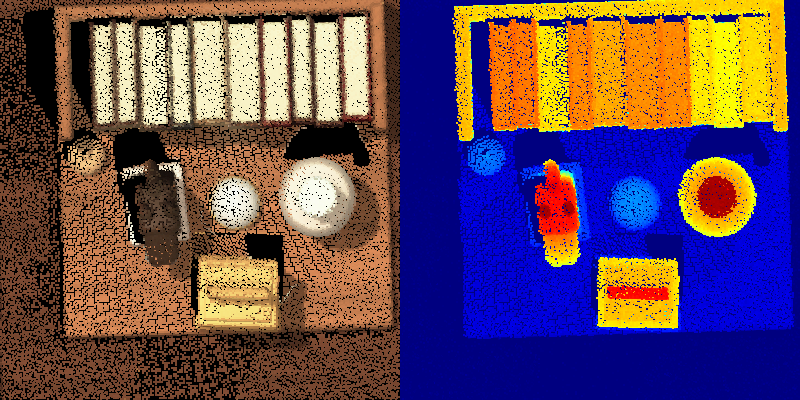

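The orthophoto (1 mm/px) shows the shelf layout clearly:
- The vase lip is at pixel (316,197), which is world (623,-96).
- The clock handle is at (238,293), which is (527,-18).
- The magnifier is at (234,203), which is (617,-14), 75 mm in front of the books.
- The horse is on its plinth at (617,64), turned about 7°.

Next I'll measure the remaining items and check the IK.

```bash
python3 - <<'E'
from vis import *
from station import solver, sensors
for n in("scene","top"):
    z=np.load(f"pics/{n}0.npz"); W=np.nan_to_num(cloud(n,z["d"]),nan=-999); im=z["im"]; hsv=cv2.cvtColor(im,cv2.COLOR_RGB2HSV); X,Y,Z=[W[...,i] for i in range(3)]
    def big(mask):
        k,l,s,c=cv2.connectedComponentsWithStats(mask.astype(np.uint8)); i=1+np.argmax(s[1:,4]); return W[l==i]
    dz={"scene":.9,"top":-1.4}[n]
    tr=(X>330)&(X<650)&(Y>180)&(Y<480)
    f=big(tr&(abs(Z-10-dz)<3)); print(n,"felt",rect(f),np.median(f[:,2]))
    f=big(tr&(abs(Z-34-dz)<4)); print("rim",rect(f),np.median(f[:,2]))
    f=big((Y<-200)&(Y>-480)&(X>350)&(X<650)&(abs(Z-20-dz)<5)&(hsv[...,1]<130)&(hsv[...,2]>110)); print("pages",rect(f),np.median(f[:,2]))
    h=(X>490)&(X<570)&(Y>-80)&(Y<50)
    f=big(h&(Z>178+dz)); print("handle",rect(f),f.mean(0))
    f=big(h&(Z>140+dz)&(Z<150+dz)); print("casetop",rect(f))
    mg=(abs(X-617)<35)&(abs(Y+14)<35)
    f=big(mg&(Z>42+dz)); A=np.c_[2*f,np.ones(len(f))]; s=np.linalg.lstsq(A,(f**2).sum(1),rcond=None)[0]
    print("mag dome",rect(f),"sphere",s[:3],"r",np.sqrt(s[3]+s[:3]@s[:3]),f[:,2].max())
    b=W[(X>460)&(X<700)&(abs(Z-20-dz)<3)&(Y>-150)&(Y<180)]; hull=cv2.convexHull(b[:,:2].astype(np.float32))
    lo=b[b[:,0]<500]
    # front edge: min x per y bin
    yb=np.arange(-90,130,10); e=[b[abs(b[:,1]-y)<5][:,0].min() for y in yb]; pf=np.polyfit(yb,e,1); print("board front edge slope deg",np.degrees(np.arctan(pf[0])),pf)
    f=big((X>640)&(X<690)&(Y>105)&(Y<165)&(Z>30)&(Z<65)); print("ringbox",rect(f))
    print("fronttable z<15 objs", [rect(big((X>330)&(X<470)&(Y>a)&(Y<c)&(Z>15))) for a,c in((-150,60),(60,180))])
def q(yaw): # tool down, camera side at yaw+180
    return [0,-np.sin(yaw/2),np.cos(yaw/2),0]
from scipy.spatial.transform import Rotation as R
def rt(yaw):
    x,y,z_,w=(R.from_euler('z',yaw)*R.from_quat([0,1,0,0])).as_quat(); return [w,x,y,z_]
for p,yaw in (((527,-18,161),np.pi/2),((527,-18,161),-np.pi/2),((617,64,400),0),((623,-96,400),0),((527,-18,370),np.pi/2),((527,-18,370),-np.pi/2),((430,370,370),np.pi/2),((430,370,150),-np.pi/2),((617,-14,20),0),((550,355,145),0),((496,-385,25),0)):
    s=solver.solve_ik(np.array(p,float),np.array(rt(yaw))); print(p,yaw,None if s is None else np.round(s,2))
E
```

```text
scene felt (array([498.1, 348.3]), array([198., 195.]), 0.89) 10.887801692496623
rim (array([503.2, 338.7]), array([222.1, 222.9]), 0.67) 34.26002230128984
pages (array([ 498.9, -328.1]), array([169.1, 226.8]), -5.52) 21.034408880479987
handle (array([528.1, -16.2]), array([10.7, 59.7]), -2.31) [529.34279119 -16.74782468 183.62527526]
casetop (array([529.8, -16.7]), array([53.1, 70.5]), -4.3)
mag dome (array([619.8, -14.5]), array([44.7, 44.6]), -37.02) sphere [618.07211442 -13.05818297  33.34936673] r 25.26094436057318 59.648917227015886
board front edge slope deg -14.397285786593205 [-2.56705866e-01  5.31801911e+02]
ringbox (array([656.5, 133.6]), array([17.8, 31.4]), 30.24)
fronttable z<15 objs [(array([378.2, -52.9]), array([ 62.7, 155.5]), 9.07), (array([379.7, 119.8]), array([54.3, 58.1]), -35.3)]
top felt (array([502.8, 340.9]), array([204.3, 200.2]), 0.84) 8.662557932511447
rim (array([501.9, 337.1]), array([220.3, 221.4]), 0.86) 32.2944818579756
pages (array([ 497.6, -329.6]), array([167.5, 227.8]), -5.41) 18.378130111375015
handle (array([525.8, -17.9]), array([ 8.2, 58.2])
[... 543 characters left out ...]
5707963267948966 [-0.18  0.41  1.62 -0.    1.11  2.96]
(527, -18, 161) -1.5707963267948966 [-0.18  0.41  1.62 -0.    1.11 -0.18]
(617, 64, 400) 0 [-0.02  0.48  0.85 -0.    1.8  -1.59]
(623, -96, 400) 0 [-0.27  0.51  0.81 -0.    1.82 -1.85]
(527, -18, 370) 1.5707963267948966 [-0.18  0.28  1.24 -0.    1.63  2.96]
(527, -18, 370) -1.5707963267948966 [-0.18  0.28  1.24 -0.    1.63 -0.18]
(430, 370, 370) 1.5707963267948966 [ 0.58  0.36  1.12 -0.    1.66 -2.57]
(430, 370, 150) -1.5707963267948966 [ 0.58  0.49  1.52 -0.    1.13  0.58]
(617, -14, 20) 0 [-0.15  0.73  1.49 -0.    0.92 -1.72]
(550, 355, 145) 0 [ 0.46  0.65  1.25 -0.    1.24 -1.11]
(496, -385, 25) 0 [-0.78  0.74  1.45 -0.    0.95 -2.35]
```

```bash
cat > rob.py <<'E'
from station import env, fingers, solver, get_image, camera_model, hand_in, sensors
import numpy as np, cv2
from scipy.spatial.transform import Rotation as R
TR=np.array([502.5,338.]); ty=np.radians(.8); M=np.array([[np.cos(ty),-np.sin(ty)],[np.sin(ty),np.cos(ty)]])
tray=lambda x,y: TR+M@[x,y]
# name: shelf xy, tray xy, tool yaw (deg), tcp height above the piece's underside, grip effort
P=dict(clock=((527,-17.2),tray(-55,48),-92.2,140.5,50),
       horse=((616.7,63.6),tray(53,-60),7.5,121,60),
       vase=((623.3,-96.5),tray(55,48),0,132,40))
def quat(deg):
    x,y,z,w=(R.from_euler('z',deg,degrees=True)*R.from_quat([0,1,0,0])).as_quat(); return np.array([w,x,y,z])
def p3(xy,z): return np.array([xy[0],xy[1],z],float)
HI=230
def st(tag):
    print(tag,"t",round(sensors.current_t(),1),"tcp",np.round(sensors.current_tcp_pos(),1),"open",round(sensors.current_opening(),1),"grip",round(sensors.current_gripper_force(),1),"F",np.round(sensors.current_force(),1),flush=True)
def pick(xy,yaw,h,eff,floor,hi=HI):
    env.goto(p3(xy,hi+h if floor<15 else max(hi,HI)+h-100 if False else hi+h),quat(yaw)) if False else env.goto(p3(xy,HI+h),quat(yaw))
    env.movel(p3(xy,floor+h),velocity=180)
    fingers.close(effort=eff); st("gripped")
    env.movel(p3(xy,HI+h),velocity=180); st("lifted")
def place(xy,yaw,h,floor):
    env.goto(p3(xy,HI+h),quat(yaw))
    env.movel(p3(xy,floor+h+6),velocity=180)
    hit=env.movel(p3(xy,floor+h-3),velocity=20,until_force=4); st(f"down hit={hit}")
    fingers.open_gripper()
    env.movel(p3(xy,HI+h),velocity=200); st("released")
E
python3 - <<'E'
s=open('rob.py').read()
import re
s=re.sub(r"    env\.goto\(p3\(xy,hi\+h if.*\n","    env.goto(p3(xy,HI+h),quat(yaw))\n",s).replace("floor,hi=HI)","floor)")
open('rob.py','w').write(s)
E
python3 - <<'E'
from rob import *
xy,t,yaw,h,e=P["clock"]
env.goto(p3(xy,250),quat(yaw)); st("above")
im,d=get_image("wrist"); cv2.imwrite("pics/w1.png",im[:,:,::-1])
pick(xy,yaw,h,e,20)
E
```

```text
above t 2.5 tcp [527.  -16.4 250. ] open 85.7 grip 0.0 F [ 0.8 -0.   0.9]
gripped t 5.0 tcp [527.4 -17.3 160.7] open 7.8 grip 49.7 F [ 1.3 -0.9  0.1]
lifted t 6.4 tcp [526.5 -17.1 369.1] open 8.0 grip 48.7 F [-0.1 -0.7 -7.8]
```

View pics/w1.png

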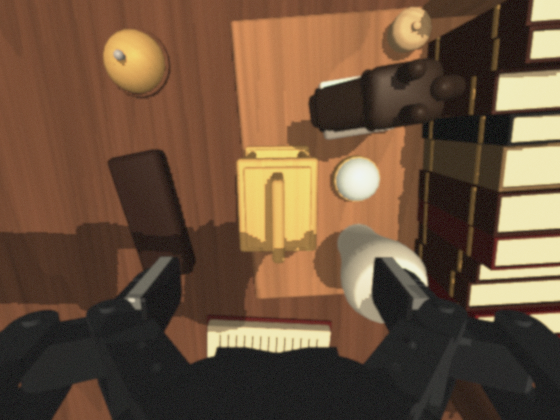

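The wrist view shows the clock bar centred between the fingers at (278,215), and the clock is now held and lifted. Next I'll set the clock and then the horse in the tray.

```bash
python3 - <<'E'
from rob import *
xy,t,yaw,h,e=P["clock"]; place(t,yaw,h,10)
xy,t,yaw,h,e=P["horse"]; pick(xy,yaw,h,e,20)
im,d=get_image("scene"); cv2.imwrite("pics/s2.png",im[:,:,::-1])
E
```

```text
down hit=True t 9.6 tcp [447.4 385.6 150.6] open 8.2 grip 50.4 F [ 0.4 -0.7  6.5]
released t 11.6 tcp [446.6 385.  369.3] open 85.2 grip 0.0 F [0.2 0.7 0.6]
gripped t 15.4 tcp [617.   63.9 141.6] open 39.1 grip 61.8 F [-0.7  2.1  3.9]
lifted t 16.7 tcp [616.3  63.5 349.4] open 39.3 grip 61.0 F [-1.  -0.  -6.5]
```

View pics/s2.png

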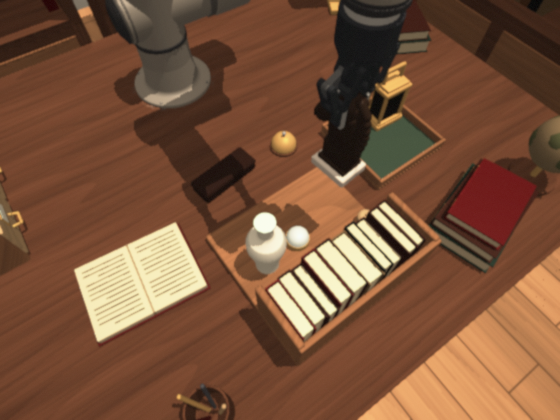

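The clock stands upright in the tray at (390,98), and the horse hangs level in the gripper at (340,150). Next I'll place the horse, then move the vase.

```bash
python3 - <<'E'
from rob import *
xy,t,yaw,h,e=P["horse"]; place(t,yaw,h,10)
xy,t,yaw,h,e=P["vase"]; pick(xy,yaw,h,e,20); place(t,yaw,h,10)
env.goto(p3((560,-14),230),quat(0)); st("view")
q=sensors.current_eef_rot(); p=sensors.current_tcp_pos()
im,d=get_image("wrist"); np.savez("pics/w3.npz",im=im,d=d,p=p,q=q)
s,_=get_image("scene")
cv2.imwrite("pics/c3.png",cv2.resize(np.hstack([im,s])[:,:,::-1],(800,300)))
from vis import cloud
m=camera_model("wrist"); T=np.eye(4); T[:3,:3]=R.from_quat([q[1],q[2],q[3],q[0]]).as_matrix(); T[:3,3]=p
W=np.nan_to_num(cloud("wrist",d,m,np.linalg.inv(T@m["mount"])),nan=-999); X,Y,Z=[W[...,i] for i in range(3)]
print("board z",np.median(Z[(abs(X-560)<40)&(abs(Y)<60)&(Z<35)&(Z>5)]))
f=W[(abs(X-617)<35)&(abs(Y+14)<35)&(Z>38)]
print("mag",f[:,:2].min(0),f[:,:2].max(0),f[:,2].max())
f=W[(abs(X-617)<35)&(abs(Y+14)<35)&(Z>27)];print("ring",f[:,:2].min(0),f[:,:2].max(0))
E
```

```text
down hit=True t 19.4 tcp [556.8 279.1 131.6] open 39.6 grip 62.3 F [-0.5  0.1  4. ]
released t 21.2 tcp [556.  278.6 349.8] open 85.4 grip 0.0 F [-0.   0.7  0.4]
gripped t 24.4 tcp [623.5 -96.5 152.5] open 34.1 grip 36.7 F [-0.4  1.2  4.4]
lifted t 25.8 tcp [623.  -96.4 360.6] open 34.0 grip 36.3 F [-0.1  0.2 -3.1]
down hit=True t 29.3 tcp [557.2 387.  142.5] open 33.9 grip 37.8 F [-0.2 -0.8  5.7]
released t 31.1 tcp [556.6 386.6 360.8] open 85.2 grip 0.0 F [-0.1  0.7 -0.4]
view t 32.6 tcp [560.5 -13.2 230.4] open 85.7 grip 0.0 F [0.7 0.6 0.3]
board z 19.43114231854051
mag [594.35460298 -37.72701764] [640.84640921  11.36625471] 56.67828677131456
ring [592.95369902 -39.21484362] [640.84640921  11.52163702]
```

View pics/c3.png

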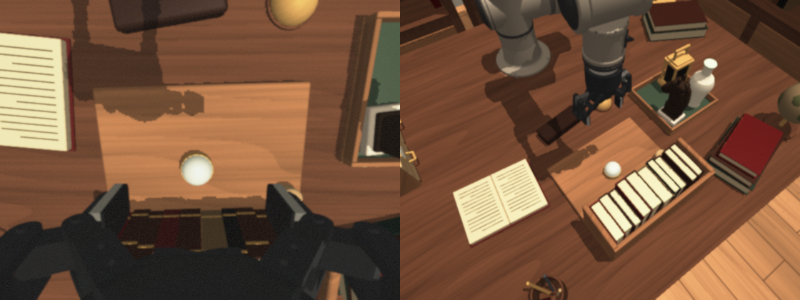

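All three pieces stand upright in the tray and the magnifier is alone on the board at (617,-14), matching the earlier fix. Next I'll move it to the page.

```bash
python3 - <<'E'
from rob import *
m=(617,-14); pg=(492.8,-385)
env.goto(p3(m,120),quat(0)); env.movel(p3(m,18),velocity=120); st("at")
fingers.close(effort=30); st("gripped")
env.movel(p3(m,150),velocity=120); st("lifted")
env.goto(p3(pg,130),quat(-5.5)); env.movel(p3(pg,25),velocity=120)
hit=env.movel(p3(pg,14),velocity=15,until_force=3); st(f"down {hit}")
fingers.open_gripper(); env.movel(p3(pg,150),velocity=150); st("released")
env.goto(p3((440,-200),300),quat(0))
for n in("scene","top"):
    im,d=get_image(n); np.savez(f"pics/{n}4.npz",im=im,d=d)
    if n=="scene": s=im
    from vis import cloud,rect
    W=np.nan_to_num(cloud(n,d),nan=-999); X,Y,Z=[W[...,i] for i in range(3)]
    dz={"scene":.9,"top":-1.4}[n]
    f=W[(abs(X-493)<45)&(abs(Y+385)<45)&(Z>30+dz)]; print(n,"mag",rect(f),f[:,2].max()-dz,len(f))
    t=(X>390)&(X<620)&(Y>230)&(Y<450)
    f=W[t&(Z>166+dz)&(X<510)]; print("clock handle",rect(f),f[:,2].max()-dz, "expect",P["clock"][1])
    f=W[t&(Z>184+dz)&(Y>340)]; print("vase lip",rect(f),f[:,2].max()-dz,"expect",P["vase"][1])
    f=W[t&(Z>130+dz)&(Y<335)]; print("horse",rect(f),f[:,2].max()-dz,"expect",P["horse"][1])
cv2.imwrite("pics/c4.png",cv2.resize(np.hstack([s,im])[:,:,::-1],(800,300)))
E
```

```text
at t 34.3 tcp [617.7 -14.1  19. ] open 85.3 grip 0.0 F [-0.8 -0.5 -0.6]
gripped t 34.7 tcp [617.3 -14.1  18.8] open 50.9 grip 31.0 F [-1.9  0.3  5.3]
lifted t 36.0 tcp [616.5 -13.9 149. ] open 50.7 grip 31.6 F [ 0.1 -0.6 -1.9]
down True t 39.0 tcp [ 492.9 -385.1   18.9] open 50.9 grip 32.0 F [-0.6  0.5  4.2]
released t 40.4 tcp [ 492.4 -384.6  149. ] open 85.2 grip 0.0 F [-0.2 -1.4  0.3]
scene mag (array([ 496. , -383.1]), array([47.5, 50.1]), 10.76) 59.130270177839726 570
clock handle (array([448.8, 386.8]), array([ 9.9, 60.5]), -4.62) 175.87305348660718 expect [446.83517652 385.22740123]
vase lip (array([558.6, 387.6]), array([37.2, 37. ]), 11.68) 194.63019279687532 expect [556.82445416 386.76324107]
horse (array([552.5, 278.3]), array([95.1, 39.8]), 6.69) 194.28040176470878 expect [556.33256459 278.74584412]Traceback (most recent call last):
  File "<stdin>", line 16, in <module>
  File "vis.py", line 16, in rect
    return np.round(c,1),np.round(np.ptp(q,axis=0),1),round(a,2)
                                  ~~~~~~^^^^^^^^^^
    return _methods._ptp(a, axis=axis, out=out, **kwargs)
           ~~~~~~~~~~~~~^^^^^^^^^^^^^^^^^^^^^^^^^^^^^^^^^
    umr_maximum(a, axis, None, out, keepdims),
    ~~~~~~~~~~~^^^^^^^^^^^^^^^^^^^^^^^^^^^^^^
ValueError: zero-size array to reduction operation maximum which has no identity
```

The magnifier is flat on the page within about 2 mm of the target, and the tray pieces stand where I expected. The top picture failed only because the arm hid the spot. Next I'll return the pieces, with the clock last.

```bash
python3 - <<'E'
from rob import *
for n in("vase","horse","clock"):
    xy,t,yaw,h,e=P[n]; print(n); pick(t,yaw,h,e,10); place(xy,yaw,h,20)
env.goto(p3((128,509),330),quat(14)); st("home")
from vis import cloud,rect
ims=[]
for n in("scene","top"):
    im,d=get_image(n); ims.append(im)
    dz={"scene":.9,"top":-1.4}[n]
    for tag,D in(("before",np.load(f"pics/{n}0.npz")["d"]),("after",d)):
        W=np.nan_to_num(cloud(n,D),nan=-999); X,Y,Z=[W[...,i] for i in range(3)]
        s=lambda m: rect(W[m]) if m.sum()>5 else None
        print(n,tag,"handle",s((X>490)&(X<570)&(Y>-80)&(Y<40)&(Z>178+dz)),"lip",s((X>580)&(X<680)&(Y<-50)&(Y>-140)&(Z>194+dz)),"horse",s((X>540)&(X<680)&(Y>30)&(Y<110)&(Z>150+dz)))
        print("   mag",s((abs(X-493)<45)&(abs(Y+385)<45)&(Z>30+dz)),"case",s((X>330)&(X<440)&(Y<45)&(Y>-150)&(Z>20)),"bell",s((X>330)&(X<440)&(Y>70)&(Y<170)&(Z>20)),"ringbox",s((X>640)&(X<690)&(Y>110)&(Y<160)&(Z>35)&(Z<65)))
cv2.imwrite("pics/c5.png",cv2.resize(np.hstack(ims)[:,:,::-1],(800,300)))
E
```

```text
vase
gripped t 45.5 tcp [557.  387.  142.5] open 34.2 grip 36.6 F [0.2 0.1 2.8]
lifted t 46.9 tcp [556.6 386.6 360.6] open 34.0 grip 36.3 F [ 0.1  0.6 -3.4]
down hit=True t 50.4 tcp [623.8 -96.6 152.5] open 34.0 grip 37.8 F [0.1 0.6 4.4]
released t 52.1 tcp [623.  -96.4 360.8] open 85.5 grip 0.0 F [-0.7  0.2  0. ]
horse
gripped t 55.4 tcp [556.6 279.2 131.6] open 39.4 grip 61.8 F [0.4 2.2 2.4]
lifted t 56.8 tcp [555.9 278.6 349.5] open 39.5 grip 61.1 F [ 0.1 -0.2 -7. ]
down hit=True t 59.3 tcp [617.2  63.7 141.6] open 39.2 grip 62.3 F [-0.9  0.7  5.2]
released t 61.1 tcp [616.3  63.6 349.8] open 85.3 grip 0.0 F [ 0.1 -0.2 -0.6]
clock
gripped t 65.1 tcp [447.2 385.2 150.6] open 8.4 grip 49.4 F [ 2.6 -0.3  0.1]
lifted t 66.5 tcp [446.5 385.  369.1] open 7.8 grip 48.6 F [ 0.3 -0.3 -7.4]
down hit=True t 69.7 tcp [527.8 -17.4 160.6] open 8.0 grip 50.2 F [-0.4  0.1  5.8]
released t 71.6 tcp [526.6 -17.1 369.4] open 85.3 grip 0.0 F [-0.1  0.2 -0.3]
home t 74.0 tcp [128.8 508.8 330. ] open 85.2 grip 0.0 F [ 0.1  0.4 -0.1]
scene before handle (array([528.1, -16.2]), array([10.7, 59.7]), -2.31
[... 810 characters left out ...]
5, -97.5]), array([38.5, 36.4]), -2.71) horse (array([611.5,  63.7]), array([80.1, 40.4]), 8.06)
   mag None case (array([374.7, -54.4]), array([ 63.1, 157. ]), 9.39) bell (array([374.1, 121. ]), array([57.8, 57.7]), -30.88) ringbox (array([668.1, 137.9]), array([48.9, 36. ]), 42.91)
top after handle (array([525.8, -18. ]), array([ 8.4, 58.2]), -1.71) lip (array([623.3, -97.5]), array([37.7, 36.2]), -3.15) horse (array([611. ,  62.9]), array([81.3, 40.8]), 6.08)
   mag (array([ 490.6, -384. ]), array([51.2, 47.9]), 44.99) case (array([374.8, -54.5]), array([ 63.2, 157. ]), 9.2) bell (array([374. , 120.8]), array([58.7, 57. ]), 8.39) ringbox (array([668.3, 138.3]), array([48. , 35.8]), 43.03)
```

View pics/c5.png

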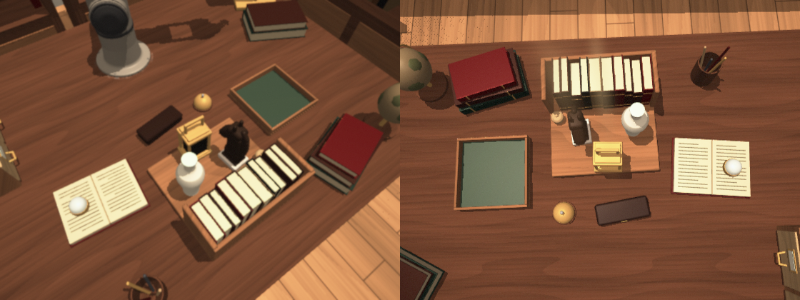

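All pieces are upright and back within about 2 mm, the magnifier lies mid-page at (733,167) in the top half of the picture, and nothing else has moved.

```bash
python3 -c "
from station import hand_in; print(hand_in())"
```

```text
the job is handed in; nothing more can be done
None
```

The job is done and handed in at about 74 s of the 149 s allowed: the magnifier lies flat within about 2 mm of the middle of the right-hand page, the horse head, vase and clock stand upright on the shelf within about 2 mm of where they stood and facing as before, and nothing else on the table moved.

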